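# Set the detector arm of a light-scattering goniometer to 90 degrees and clamp it

## Robot

A 6-joint arm with a two-finger parallel gripper is mounted at the origin on the work surface. World frame = base frame: x ahead of the robot, y to its left, z up, the work surface at z = 0. Lengths are in m, angles in rad, forces in N, time in s.
With the tool pointing down it reaches from about 0.35 to 0.925 m from the base axis. Payload 6.4 kg.
Tool frame: the origin (TCP) lies midway between the tips of the shut fingers; the grasp point (between the pads) lies 19 mm behind it; z points along the fingers, y is the line along which they close (so a half turn about z gives the same grasp; the last joint's range is limited). The gripper opens to 94 mm and grips with 3 to 60 N. Pads are 16 mm wide; open, the fingers measure 119 mm over their backs; the gripper's body (75 mm by 177 mm) begins 78 mm behind the grasp point.
Start: joints at [0.956, 0.245, 1.558, -0, 1.339, -0.174], TCP at [0.277, 0.588, 0.17] pointing down, gripper open.
Joint ranges: [-3.13, 3.13], [-1.02, 2.26], [0.13, 2.54], [-0.95, 4.09], [0.21, 2.88], [-2.74, 2.74]. Speed limits (rad/s): [2.57, 2.57, 3.14, 3.14, 3.14, 3.14].

## Interface

Orientations are given as a rotation vector (axis times angle).
In Python, from rig import ctrl gives the robot as it stands.
- The arm moves only by the tool arm_command, never from a script. Its argument "series" is a list of rows, each a list of 5 numbers: the closure in counts, from 0 (fully open) to 255 (shut), then the shift along the world's x, y, z in m, then the turn about the world's z in rad. In form: [[fingers, dx, dy, dz, yaw], ...]. A call has exactly 10 rows; each row is the pose to reach, as a shift and turn from the pose commanded when the call began; what a row does not reach only later rows make up. A row lasts 1/8 s, in which the tool goes at most 62.5 mm and 10.7 degrees, less where a joint would pass 70% of its speed; a pose out of reach is approached as far as the arm can. A call with a gripper value outside its range is refused whole. The fingers move at their own pace and stop on an object; "newtons" is the grip in N (left out, the last holds). Time passes only in rows, so rows that repeat a pose let the fingers close, or fill a call up. It gives the time, the measured TCP pose, the force, the opening and the grip force at its end, in the units of the state.
- ctrl.sense(): the state, without advancing time (a new reading comes with each control period).
- ctrl.capture(name): name is "scene" or "top" or "wrist"; returns the picture (420x560x3 uint8, red, green, blue); there is no depth.
- ctrl.calibration(name): a dict with "K" (3x3 intrinsics, pixels), "origin" and "attitude" of the camera in the world. Camera axes: x right, y down, z forward; pixel columns grow to the right and rows downward; lengths in m; the calibration is good to about 2 mm. A picture is of the moment at which its call begins: read the wrist's pose just before it. calibration takes no time and is no camera call; for the wrist camera it gives the pose at the moment of the call.
- ctrl.job_done(): hands the job in; it is judged then, once.
The state is a dict: "t": time; "qpos": joint angles; "qvel": joint speeds; "tau": joint torques, N m; "ee_pos": TCP position; "tcp_rot": TCP orientation; "ft_force": force on the tool from outside, world axes, zero at the start; "torque": the same for the moment, N m; "opening": finger opening in m; "finger_force": force on a finger pad.
Only numpy, scipy, OpenCV 4.12 (cv2) and the standard library are available. Lean on these libraries where they do the work, as an engineer would, in place of code of your own. Each camera call takes 0.05 s, during which the arm holds its last target. There are 200 camera calls.

## Task

The next sample is to be read by right-angle scatter: loosen the T-knob that clamps the goniometer's detector arm, swing the detector head round until the arm's index stands on the 90 degree mark of the divided circle (square to the lamp's beam), and do the clamp knob up again as tight as it was. Leave the lamp, the sample cell in the middle and the small things lying on and round the instrument undisturbed.

Things in the scene. Friction and masses are not known exactly. Their poses are not given: they have to be found in the camera images.
- goniometer: Light-scattering goniometer on the bench: round grey base plate 410 mm across, its top 20 mm above the bench; it does not move. Origin: on the bench under the pivot at the plate's centre. x is the direction in which the lamp's beam runs (from the lamp, across the pivot and on), z is up. The lamp is on the -x side; the arm sweeps the +y side.
- mark_90 (a point): Middle of the 90 degree mark on the plate's white rim, on the goniometer's +y axis, 194 mm from the pivot. The divided circle (187 to 202 mm out) runs from -10 to 160 degrees, counted anticlockwise from above from the goniometer's +x: a black line every 5 degrees, longer every 10, longest (15 mm) every 30. Axes as the goniometer's.
- detector_arm (a joint): Angle of the detector arm on its upright pivot (rad): 0 = in line with the beam, along the goniometer's +x; grows anticlockwise from above; 1.571 = index on the 90 degree mark; range 0 to 2.5; starts at 0.45 to 1.1. Clamp loose: it turns against a steady drag of 0.35 N m (3.5 N at the head) and stays where it is left. Clamp tight: held fast.
- index_tip (a point): Point of the steel index at the arm's outer end, 186 mm from the pivot and 23 mm above the bench, on the arm's centre line, beside the divided circle. The arm is a flat aluminium bar 36 mm wide, 182 mm long from the pivot, its top 32 mm above the bench. Axes: x outwards along the arm, y anticlockwise, z up.
- detector_head (a point): Centre of the detector head, a black box on the arm, 56 mm long (along the arm), 42 mm wide, 54 mm high, 98 mm out from the pivot, 65 mm above the bench (it reaches from 38 to 92 mm up). Axes: x outwards along the arm, y anticlockwise, z up. Both flat sides are free to be pushed. A lens tube 26 mm thick points from it towards the pivot.
- clamp_knob (a joint): Turn of the clamp knob (rad); grows anticlockwise from above, which loosens. About 0 (-0.05 to 0.10 at the start) = tight; from 0.6 up the arm is free; stop at 1.4. Turned back clockwise (against 0.13 N m of drag) it bites from 0.6 down, reaches 0.25 N m near 0 and its last stop at -0.2; below 0.25 the arm is firmly clamped. It stays where it is left.
- clamp_grip (a point): Centre of the clamp knob's grip, a black bar 54 mm long, 13 mm thick, 20 mm high (66 to 86 mm above the bench, centre 76), a T on a 13 mm stem, standing on the arm 165 mm out from the pivot, 39 mm beyond the head's outer face. Axes turn with the knob: x along the bar, z up. At joint value 0 the bar's x is 0.6 rad clockwise of the arm's outward direction.
- lamp: Lamp housing with collimator tube, black box and aluminium tube fixed on the base plate on the goniometer's -x side, from 54 to 200 mm from the pivot, 58 mm wide, 100 mm high. Same origin and axes as the goniometer. Not to be knocked.
- cell_holder: Black cell holder 30 x 30 mm over the pivot, with a glass cuvette standing out of it, top 94 mm above the bench. Same origin and axes as the goniometer. Not to be knocked.
- lens_cap: Loose black lens cap, 36 mm across, 9 mm thick, lying on the base plate on the goniometer's -y side, where the arm does not sweep. Origin: centre of its underside.
- beaker: Glass beaker, 68 mm across, 85 mm tall, beside the base plate. Origin: centre of its underside.
- petri_dish: Glass dish, 90 mm across, 16 mm high, beside the base plate. Origin: centre of its underside.
- cuvette_box: White box of cuvettes, 70 x 95 mm, 56 mm high, beside the base plate. Origin: centre of its underside.
- vial: Small glass vial with a white cap, 24 mm across, 48 mm tall, beside the base plate. Origin: centre of its underside.

How it is judged:
On the way, in this order (a step that is already met when the one before it is completed fails the run):
1. the clamp knob is loosened until the arm is free (value of joint clamp_knob above 0.6 rad), for 0.2 s.
2. with the clamp loose, the arm's index stands on the 90 degree mark (value of joint detector_arm between 1.5358 and 1.6058 rad and value of joint clamp_knob above 0.45 rad), for 0.2 s.
At the end, for the whole second after the job is handed in: The detector arm is at rest with its index within 2 degrees (0.035 rad) of the 90 degree mark and the clamp knob is done up to below 0.25 rad (firmly tight) (value of joint detector_arm between 1.5358 and 1.6058 rad and value of joint clamp_knob below 0.25 rad and velocity of joint detector_arm between -0.02 and 0.02 rad/s); the robot touches nothing.
It fails at once if one of the small things on or close round the goniometer is shifted by more than 3 cm (distance of any of lens_cap, beaker, petri_dish, cuvette_box, vial from where it was at the start of the episode above 0.03 m).
It fails at once if the beaker or the vial is tipped over (angle between any of beaker, vial's own z axis and vertical above 0.5 rad).
It fails at once if the lamp or the cell holder is knocked (more than 10 N) (contact force between any of lamp, cell_holder and anything else above 10 N).
It also fails if it takes over 64 s, if anything falls off the work surface, if the arm or the gripper's body presses on something with over 40 N, if the wrist force passes 120 N, or if a joint passes its speed limit or range.

## Working session

There is one attempt and no reset: what is moved stays moved. The work goes in short steps, Python scripts to look and compute and a tool call to move; the robot and the scene stay as the last step left them, time stands still between calls to the robot, and variables do not carry over. Pictures are saved under pics/ and viewed, at most 10 in all, crops included, and the job is handed in when it is done.

Besides the shell and the picture viewer there is one more tool, called after ">>>" by a JSON object that holds its "op" and its "data". arm_command: Moves the arm, as the interface text tells. Its arguments: {"type":"object","properties":{"series":{"type":"array","items":{"type":"array","items":{"type":"number"}}},"newtons":{"type":"number"}},"required":["series"]}

```bash
mkdir -p pics; ls; python3 - <<'E'
from rig import ctrl
import cv2
for n in("scene","top"):
    cv2.imwrite(f"pics/{n}0.png",ctrl.capture(n)[:,:,::-1])
    c=ctrl.calibration(n);print(n,c)
s=ctrl.sense();print(s["t"],s["ee_pos"],s["tcp_rot"],s["opening"])
E
```

```text
pics
scene {'K': array([[387.39644159,   0.        , 286.86990789],
       [  0.        , 387.39644159, 211.70070413],
       [  0.        ,   0.        ,   1.        ]]), 'origin': array([0.93836659, 0.54864803, 0.58921177]), 'attitude': array([-0.78835256, -2.4940677 ,  1.2113359 ])}
top {'K': array([[432.07775128,   0.        , 284.61627239],
       [  0.        , 432.07775128, 208.75502821],
       [  0.        ,   0.        ,   1.        ]]), 'origin': array([0.46520786, 0.00927962, 0.90012523]), 'attitude': array([-2.18795329,  2.16220406, -0.05486759])}
0.1 [0.27698019 0.58736765 0.16895168] [-6.86675556e-01 -3.06495589e+00  2.51593331e-03] 0.09377686331307744
```

View pics/scene0.png

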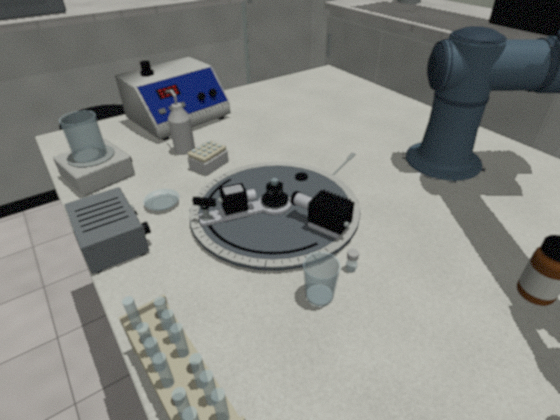

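View pics/top0.png

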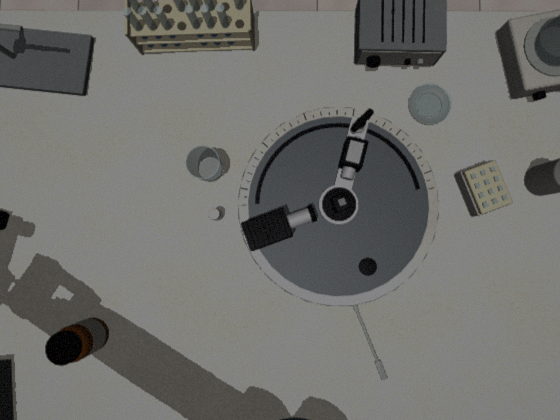

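The top view shows the plate centred at about (339,205), the lamp at (268,229), the arm pointing up-right with the head at (354,153) and the knob at (362,120). I'll enlarge both views.

```bash
python3 - <<'E'
import cv2
a=cv2.imread("pics/top0.png")[98:248,235:435];cv2.imwrite("pics/top0c.png",cv2.resize(a,None,fx=4,fy=4,interpolation=cv2.INTER_CUBIC))
a=cv2.imread("pics/scene0.png")[150:270,185:365];cv2.imwrite("pics/scene0c.png",cv2.resize(a,None,fx=4,fy=4,interpolation=cv2.INTER_CUBIC))
E
```

```text
(no output)
```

View pics/top0c.png

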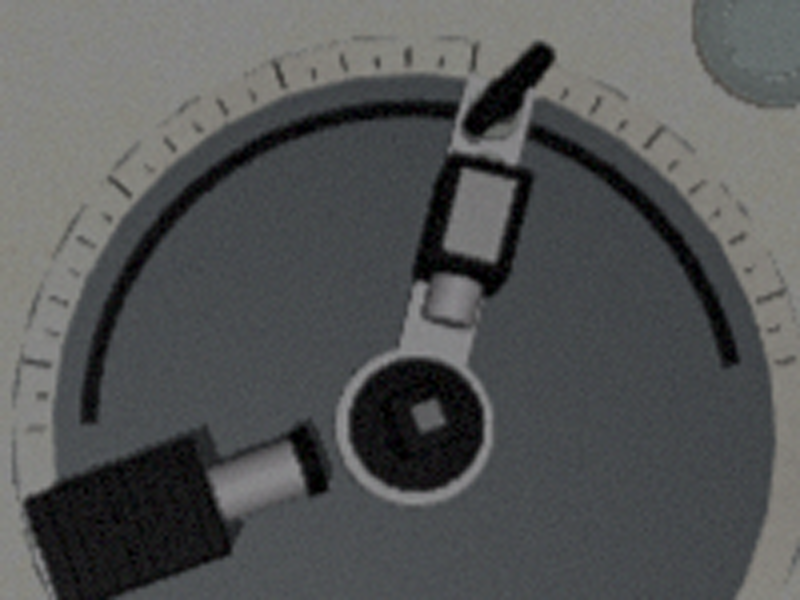

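View pics/scene0c.png

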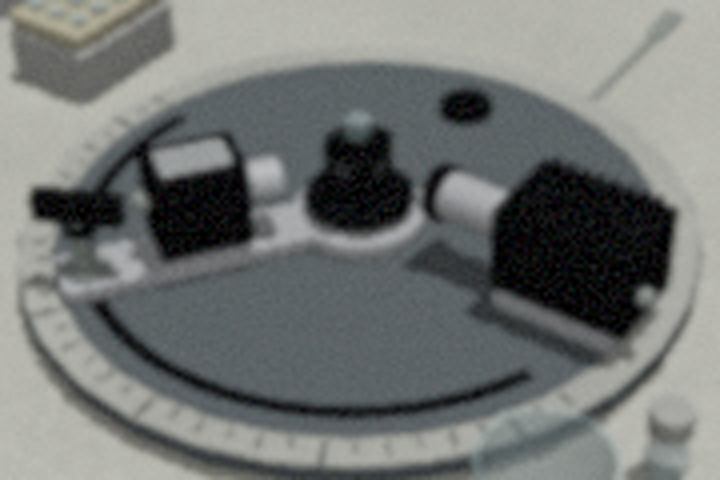

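Top crop: the long ticks sit at (660,135), (475,55), (280,73), (120,185) and (35,362), which are 30, 60, 90, 120 and 150 degrees. The grip runs from (480,125) to (545,50), and the head is about 475,215. In the scene crop the grip is centred at about (78,207) and the 90 mark is at about (325,453).

```bash
cat > h.py <<'E'
import numpy as np, cv2
from scipy.spatial.transform import Rotation as R
from scipy.optimize import least_squares
from rig import ctrl
def ray(n,p,cal=None):
    c=cal or ctrl.calibration(n); d=np.linalg.inv(c["K"])@np.array([p[0],p[1],1.])
    return np.array(c["origin"]),R.from_rotvec(c["attitude"]).as_matrix()@d
def atz(n,p,z,cal=None):
    o,d=ray(n,p,cal); return o+d*(z-o[2])/d[2]
def tri(rs):
    A=sum(np.eye(3)-np.outer(d,d)/(d@d) for o,d in rs); b=sum((np.eye(3)-np.outer(d,d)/(d@d))@o for o,d in rs)
    return np.linalg.solve(A,b)
def fitcircle(P,degs,r=.1945):  # -> cx,cy,phi(beam direction)
    f=lambda v:np.ravel([v[:2]+r*np.array([np.cos(v[2]+np.radians(g)),np.sin(v[2]+np.radians(g))])-p[:2] for p,g in zip(P,degs)])
    s=least_squares(f,[.47,-.12,-1.2]);return s.x,s.fun.reshape(-1,2)
E
python3 - <<'E'
from h import *
np.set_printoptions(precision=4,suppress=True)
T=lambda x,y:(x/4+235-.375,y/4+98-.375)
S=lambda x,y:(x/4+185-.375,y/4+150-.375)
P=[atz("top",T(*p),.02) for p in[(660,135),(475,55),(280,73),(120,185),(35,362)]]
v,r=fitcircle(P,[30,60,90,120,150]);print(v,r)
k=tri([ray("top",T(512,88)),ray("scene",S(78,207))]);print("knob",k)
m=tri([ray("top",T(280,73)),ray("scene",S(325,453))]);print("mark",m)
d=k[:2]-v[:2];print(np.hypot(*d),np.arctan2(d[1],d[0])-v[2])
e1=atz("top",T(480,125),.08);e2=atz("top",T(545,50),.08);print(e1,e2,"bar",np.arctan2(*(e2-e1)[[1,0]]))
print("head top",atz("top",T(488,215),.092))
s=ctrl.sense();print(R.from_rotvec(s["tcp_rot"]).as_matrix())
E
```

```text
[ 0.5391 -0.0806 -1.2081] [[-0.0003  0.0032]
 [-0.0004  0.    ]
 [-0.0004 -0.0005]
 [ 0.0002 -0.0009]
 [ 0.0008 -0.0018]]
knob [ 0.6972 -0.1212  0.0773]
mark [0.6849 0.0222 0.0149]
0.16326495493082352 0.956546529882984
[ 0.679 -0.106  0.08 ] [ 0.716  -0.1372  0.08  ] bar -0.7010468690158702
head top [ 0.6328 -0.1081  0.092 ]
[[-0.9044  0.4267 -0.001 ]
 [ 0.4267  0.9044 -0.0014]
 [ 0.0003 -0.0017 -1.    ]]
```

>>> {"op": "arm_command", "data": {"series": [[92, 0.03, -0.05, 0.03, -0.05], [92, 0.06, -0.1, 0.03, -0.1], [92, 0.09, -0.15, 0.03, -0.15], [92, 0.12, -0.2, 0.03, -0.2], [92, 0.15, -0.25, 0.03, -0.25], [92, 0.18, -0.3, 0.03, -0.3], [92, 0.21, -0.35, 0.03, -0.34], [92, 0.24, -0.4, 0.03, -0.34], [92, 0.27, -0.45, 0.03, -0.34], [92, 0.3, -0.5, 0.03, -0.34]], "newtons": 50}}

```text
t: 1.35
ee_pos: [0.5778, 0.0861, 0.1996]
tcp_rot: [-1.196, -2.905, 0.0]
ft_force: [1.6, 0.7, 0.0]
opening: 0.0598
finger_force: 0.0
```

>>> {"op": "arm_command", "data": {"series": [[92, 0.03, -0.05, 0, 0], [92, 0.06, -0.1, 0, 0], [92, 0.09, -0.15, 0, 0], [92, 0.11, -0.19, 0, 0], [92, 0.12, -0.209, 0, 0], [92, 0.12, -0.209, 0, 0], [92, 0.12, -0.209, 0, 0], [92, 0.12, -0.209, 0, 0], [92, 0.12, -0.209, 0, 0], [92, 0.12, -0.209, 0, 0]]}}

```text
t: 2.6
ee_pos: [0.6973, -0.1206, 0.2002]
tcp_rot: [1.195, 2.905, 0.0]
ft_force: [0.1, -0.3, 0.5]
opening: 0.0596
finger_force: 0.0
```

```bash
python3 - <<'E'
from h import *
np.set_printoptions(precision=4,suppress=True)
s=ctrl.sense();print(s["t"],s["ee_pos"],s["qpos"],s["opening"],s["ft_force"])
c=ctrl.calibration("wrist");print(c)
import pickle;pickle.dump(c,open("w1.pkl","wb"))
a=ctrl.capture("wrist")[:,:,::-1]
cv2.imwrite("pics/w1.png",cv2.resize(a,None,fx=1.4,fy=1.4,interpolation=cv2.INTER_CUBIC))
E
```

```text
2.6 [ 0.6973 -0.1206  0.2002] [-0.3311  0.3559  1.3664 -0.      1.4191 -1.1217] 0.05963481878649646 [ 0.0702 -0.3104  0.4766]
{'K': array([[298.7235,   0.    , 276.6629],
       [  0.    , 298.7235, 205.4004],
       [  0.    ,   0.    ,   1.    ]]), 'origin': array([ 0.6478, -0.0724,  0.4145]), 'attitude': array([2.6915, 1.125 , 0.1368])}
```

View pics/w1.png

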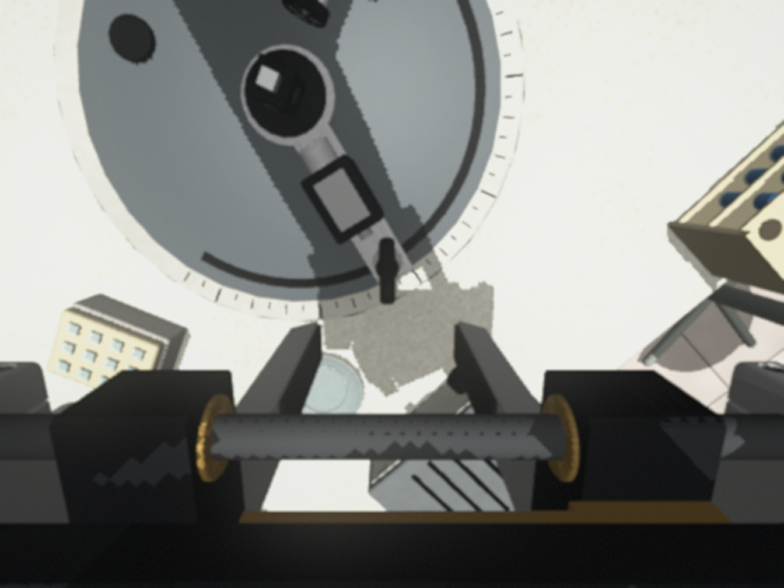

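Wrist view: the grip runs from (386,242) to (388,300), centred between the fingertips. The long ticks are at about (514,76), (490,193) and (188,301).

```bash
python3 - <<'E'
from h import *
import pickle
np.set_printoptions(precision=4,suppress=True)
c=pickle.load(open("w1.pkl","rb"))
W=lambda x,y:((x+.5)/1.4-.5,(y+.5)/1.4-.5)
k=tri([ray("top",(512/4+235-.375,88/4+98-.375)),ray("w",W(387,269),c)]);print("knob",k)
e1=atz("w",W(386.5,245),.086,c);e2=atz("w",W(387.5,300),.086,c);print(e1,e2,(e1+e2)/2,np.arctan2(*(e2-e1)[[1,0]]),np.linalg.norm(e2-e1))
P=[atz("w",W(*p),.02,c) for p in[(514,76),(490,193),(188,301)]];print(P)
for p in P:
    d=p[:2]-[.5391,-.0806];print(np.hypot(*d),np.degrees(np.arctan2(d[1],d[0])+1.2081))
E
```

```text
knob [ 0.692  -0.1174  0.0987]
[ 0.6799 -0.1049  0.086 ] [ 0.7125 -0.136   0.086 ] [ 0.6962 -0.1204  0.086 ] -0.7613437386800987 0.04500025875243141
[array([0.6595, 0.0701, 0.02  ]), array([ 0.7191, -0.0099,  0.02  ]), array([ 0.5891, -0.2883,  0.02  ])]
0.19284952646567624 120.59927240116089
0.19341813739256944 90.66648864064838
0.2136525141655662 -7.2449819114979235
```

>>> {"op": "arm_command", "data": {"series": [[92, 0, 0, -0.03, 0.01], [92, 0, 0, -0.06, 0.02], [92, 0, 0, -0.09, 0.02], [92, 0, 0, -0.11, 0.02], [92, 0, 0, -0.125, 0.02], [92, 0, 0, -0.142, 0.02], [92, 0, 0, -0.142, 0.02], [92, 0, 0, -0.142, 0.02], [220, 0, 0, -0.142, 0.02], [220, 0, 0, -0.142, 0.02]]}}

```text
t: 3.9
ee_pos: [0.6978, -0.1212, 0.0588]
tcp_rot: [1.166, 2.916, 0.0]
ft_force: [-0.1, 0.1, 0.1]
opening: 0.0435
finger_force: 0.0
```

>>> {"op": "arm_command", "data": {"series": [[255, 0, 0, 0, 0], [255, 0, 0, 0, 0], [255, 0, 0, 0, 0], [255, 0, 0, 0, 0], [255, 0, 0, 0, 0], [255, 0, 0, 0, 0], [255, 0, 0, 0, 0], [255, 0, 0, 0, 0], [255, 0, 0, 0, 0], [255, 0, 0, 0, 0]], "newtons": 50}}

```text
t: 5.15
ee_pos: [0.6973, -0.1211, 0.058]
tcp_rot: [1.166, 2.917, 0.0]
ft_force: [0.1, -0.4, 0.0]
opening: 0.0005
finger_force: 0.0
```

The fingers shut on nothing, so I need to look.

```bash
python3 - <<'E'
from h import *
np.set_printoptions(precision=4,suppress=True)
s=ctrl.sense();print(s["ee_pos"],s["opening"],s["finger_force"],s["ft_force"],s["torque"])
a=ctrl.capture("wrist")[100:300,140:420,::-1]
b=ctrl.capture("scene")[130:280,150:360,::-1]
a=cv2.resize(a,(420,300),interpolation=cv2.INTER_CUBIC);b=cv2.resize(b,(420,300),interpolation=cv2.INTER_CUBIC)
t=cv2.resize(ctrl.capture("top")[80:230,250:460,::-1],(420,300))
cv2.imwrite("pics/w2.png",np.vstack([np.hstack([a,b])[:,:800],np.hstack([t,t*0])[:,:800]]))
E
```

```text
[ 0.6973 -0.1211  0.058 ] 0.0005302889254836822 0.0 [ 0.0608 -0.446   0.035 ] [0.0005 0.0362 0.033 ]
```

View pics/w2.png

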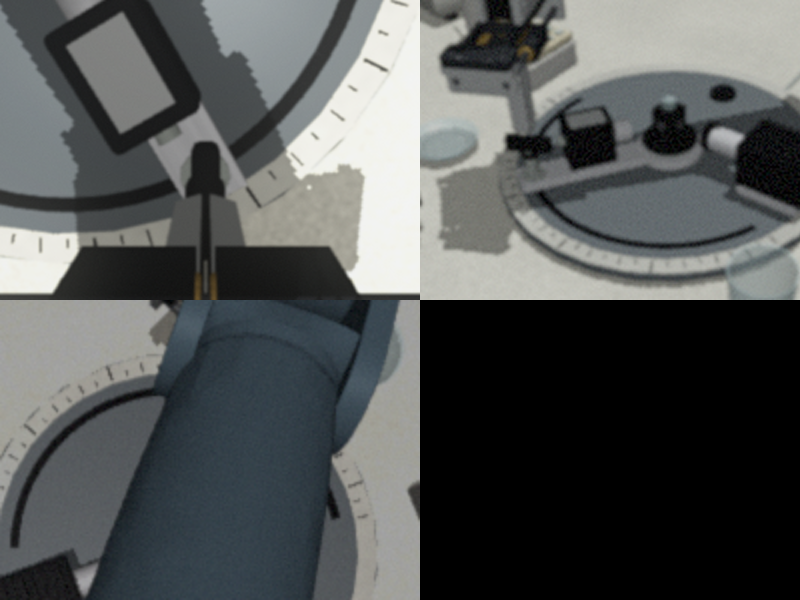

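In the wrist crop the bar's inner end is at (205,142) with the shut fingers just outward of it. In the scene crop the bar spans (507–550,143) with the fingers behind it at about x=522. I'll check by projecting.

```bash
python3 - <<'E'
from h import *
np.set_printoptions(precision=4,suppress=True)
def proj(n,X):
    c=ctrl.calibration(n);q=c["K"]@(R.from_rotvec(c["attitude"]).as_matrix().T@(np.array(X)-c["origin"]));return q[:2]/q[2]
W=lambda p:np.round((p-[140,100])*1.5); S=lambda p:np.round((p-[150,130])*2+[420,0])
t=ctrl.sense()["ee_pos"];print("tcp",W(proj("wrist",t)),S(proj("scene",t)), "grasp",W(proj("wrist",t+[0,0,.019])),S(proj("scene",t+[0,0,.019])))
u=np.array([.717,-.697,0]);k=np.array([.697,-.1208,.086])
for s in(-.027,0,.027): print(s,W(proj("wrist",k+s*u)),S(proj("scene",k+s*u-[0,0,.01])))
o=np.array([140,100])+np.array([205,142])/1.5
for z in(.07,.086,.1): print(z,atz("wrist",o,z))
E
```

```text
tcp [205. 190.] [530. 156.] grasp [206. 203.] [527. 143.]
-0.027 [206. 149.] [551. 146.]
0 [206. 209.] [528. 144.]
0.027 [205. 265.] [505. 141.]
0.07 [ 0.6774 -0.1026  0.07  ]
0.086 [ 0.675  -0.1003  0.086 ]
0.1 [ 0.6729 -0.0983  0.1   ]
```

```bash
python3 - <<'E'
from h import *
a=ctrl.capture("wrist")[180:280,230:325,::-1]
b=ctrl.capture("scene")[150:230,175:240,::-1]
f=lambda i,w,h:np.clip(cv2.resize(i,(w,h),interpolation=cv2.INTER_CUBIC).astype(float)*1.8+15,0,255).astype(np.uint8)
cv2.imwrite("pics/w3.png",np.hstack([f(a,400,420),f(b,340,420)]))
E
```

```text
(no output)
```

View pics/w3.png

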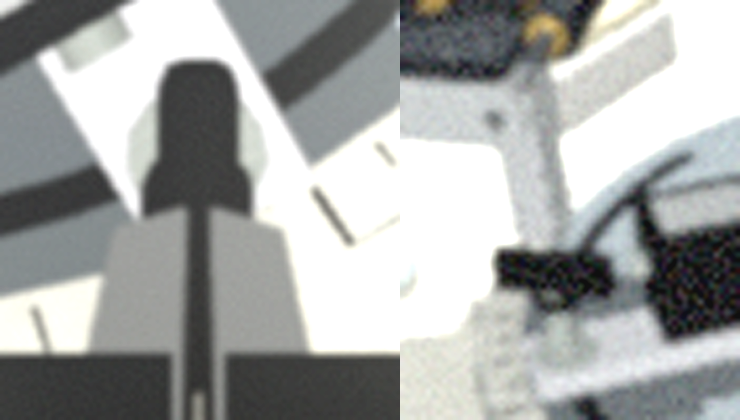

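>>> {"op": "arm_command", "data": {"series": [[255, 0, 0, 0, 0.02], [255, 0, 0, 0, 0.04], [255, 0, 0, 0, 0.06], [255, 0, 0, 0, 0.08], [255, 0, 0, 0, 0.1], [255, 0, 0, 0, 0.12], [255, 0, 0, 0, 0.12], [255, 0, 0, 0, 0.12], [255, 0, 0, 0, 0.12], [255, 0, 0, 0, 0.12]]}}

```text
t: 6.65
ee_pos: [0.6973, -0.1211, 0.058]
tcp_rot: [0.989, 2.982, -0.0]
ft_force: [-0.4, -0.8, 0.7]
opening: 0.0003
finger_force: 0.0
```

```bash
python3 - <<'E'
from h import *
s=ctrl.sense();print(s["t"],s["ft_force"],s["torque"],s["opening"],s["finger_force"])
a=ctrl.capture("wrist")[:,:,::-1];cv2.imwrite("pics/w4raw.png",a)
o=cv2.imread("pics/w2.png")[:300,:420]
n=cv2.resize(a[100:300,140:420],(420,300),interpolation=cv2.INTER_CUBIC)
# edges of dark bar in rows above fingertips
for r in range(150,200,8):
    for im in(o,n):
        g=im[r].mean(1);d=np.where(g[150:260]<60)[0]+150;print(r,(d.min(),d.max()) if len(d) else None,end=" ")
    print()
E
```

```text
6.65 [-0.38088687 -0.80124611  0.73585117] [3.79195800e-02 6.39003317e-03 1.09365909e-05] 0.00031230441612911685 0.0
150 (np.int64(193), np.int64(248)) 150 (np.int64(199), np.int64(258)) 
158 (np.int64(191), np.int64(238)) 158 (np.int64(197), np.int64(246)) 
166 (np.int64(191), np.int64(219)) 166 (np.int64(196), np.int64(224)) 
174 (np.int64(191), np.int64(219)) 174 (np.int64(163), np.int64(223)) 
182 (np.int64(155), np.int64(222)) 182 (np.int64(150), np.int64(222)) 
190 (np.int64(150), np.int64(223)) 190 (np.int64(150), np.int64(224)) 
198 (np.int64(150), np.int64(209)) 198 (np.int64(201), np.int64(209))
```

```bash
python3 - <<'E'
from h import *
import pickle
np.set_printoptions(precision=4,suppress=True)
c1=pickle.load(open("w1.pkl","rb"))
c=ctrl.calibration("wrist")  # tool yawed .12 since w2; undo about the TCP
s=ctrl.sense();t=np.array(s["ee_pos"]);Rz=R.from_euler("z",-.12)
c2=dict(K=c["K"],origin=t+Rz.apply(c["origin"]-t),attitude=(Rz*R.from_rotvec(c["attitude"])).as_rotvec())
W=lambda x,y:((x+.5)/1.4-.5,(y+.5)/1.4-.5)
e=tri([ray("w",W(386.5,239),c1),ray("w",(277,194.3),c2)]);print("inner end",e)
print(c1["origin"]-[.6973,-.1206,.2002],c2["origin"]-t,c2["attitude"],c1["attitude"])
# inner end through the top view / scene view
print(tri([ray("top",(480/4+235-.4,125/4+98-.4)),ray("w",(277,194.3),c2)]))
print(tri([ray("scene",(185+122/4-.4,150+208/4-.4)),ray("w",(277,194.3),c2)]))
E
```

```text
inner end [ 0.6791 -0.1039  0.0583]
[-0.0495  0.0482  0.2143] [-0.0504  0.0473  0.2143] [2.6813 1.1514 0.14  ] [2.6915 1.125  0.1368]
[ 0.6718 -0.0995  0.1077]
[ 0.6772 -0.1016  0.0796]
```

The fingers closed on air. The scene and wrist views both put the real fingertips about 25 mm above the nominal TCP, so they shut just over the bar. I'll open, turn back and go 20 mm lower. That is safe either way, since the arm's top is at 32 mm.

>>> {"op": "arm_command", "data": {"series": [[100, 0, 0, 0, -0.04], [100, 0, 0, 0, -0.08], [100, 0, 0, 0, -0.12], [100, 0, 0, 0, -0.12], [100, 0, 0, 0, -0.12], [100, 0, 0, 0, -0.12], [100, 0, 0, -0.005, -0.12], [100, 0, 0, -0.01, -0.12], [100, 0, 0, -0.015, -0.12], [100, 0, 0, -0.02, -0.12]]}}

```text
t: 7.95
ee_pos: [0.6972, -0.1211, 0.0374]
tcp_rot: [-1.166, -2.917, 0.0]
ft_force: [0.1, 0.2, -0.6]
opening: 0.0572
finger_force: 0.0
```

>>> {"op": "arm_command", "data": {"series": [[255, 0, 0, 0, 0], [255, 0, 0, 0, 0], [255, 0, 0, 0, 0], [255, 0, 0, 0, 0], [255, 0, 0, 0, 0], [255, 0, 0, 0, 0], [255, 0, 0, 0, 0], [255, 0, 0, 0, 0], [255, 0, 0, 0, 0], [255, 0, 0, 0, 0]], "newtons": 40}}

```text
t: 9.2
ee_pos: [0.6973, -0.1212, 0.0381]
tcp_rot: [1.166, 2.917, -0.0]
ft_force: [-1.5, -0.1, 2.4]
opening: 0.0125
finger_force: 40.0
```

Gripped: 12.5 mm at 40 N. Now loosening.

>>> {"op": "arm_command", "data": {"series": [[255, 0, 0, 0, 0.06], [255, 0, 0, 0, 0.12], [255, 0, 0, 0, 0.18], [255, 0, 0, 0, 0.24], [255, 0, 0, 0, 0.3], [255, 0, 0, 0, 0.36], [255, 0, 0, 0, 0.42], [255, 0, 0, 0, 0.48], [255, 0, 0, 0, 0.5], [255, 0, 0, 0, 0.5]], "newtons": 50}}

```text
t: 10.45
ee_pos: [0.6975, -0.1209, 0.0381]
tcp_rot: [0.409, 3.114, 0.001]
ft_force: [-0.5, 1.2, 2.5]
opening: 0.0124
finger_force: 50.0
```

>>> {"op": "arm_command", "data": {"series": [[255, 0, 0, 0, 0.06], [255, 0, 0, 0, 0.12], [255, 0, 0, 0, 0.18], [255, 0, 0, 0, 0.24], [255, 0, 0, 0, 0.3], [255, 0, 0, 0, 0.36], [255, 0, 0, 0, 0.42], [255, 0, 0, 0, 0.48], [255, 0, 0, 0, 0.48], [255, 0, 0, 0, 0.48]]}}

```text
t: 11.7
ee_pos: [0.6974, -0.1207, 0.0381]
tcp_rot: [-0.342, 3.123, 0.001]
ft_force: [-0.9, 3.2, 3.3]
opening: 0.0123
finger_force: 50.0
```

```bash
python3 - <<'E'
from h import *
np.set_printoptions(precision=4,suppress=True)
s=ctrl.sense();print(s["t"],s["ee_pos"],s["qpos"],s["ft_force"],s["torque"],s["opening"])
v=[.5391,-.0806];d=np.array(s["ee_pos"][:2])-v;r=np.hypot(*d);a=np.arctan2(d[1],d[0]);print(r,a)
for phi in(-1.2081,-1.2031):
    T=phi+np.pi/2-a
    print(T)
T=.617
for i in range(1,21):
    p=v+r*np.array([np.cos(a+T*i/20),np.sin(a+T*i/20)])-s["ee_pos"][:2];print(i,p.round(4),round(T*i/20,3))
E
```

```text
11.7 [ 0.6974 -0.1207  0.0381] [-0.3314  0.5056  1.4746  0.0006  1.1614 -2.1208] [-0.9441  3.2307  3.2836] [ 0.6079  0.2231 -0.0887] 0.012298909373178348
0.1633121287571856 -0.24819055528876158
0.6108868820836582
0.615886882083658
1 [0.0012 0.0049] 0.031
2 [0.0022 0.0098] 0.062
3 [0.003  0.0148] 0.093
4 [0.0037 0.0198] 0.123
5 [0.0043 0.0248] 0.154
6 [0.0047 0.0298] 0.185
7 [0.0049 0.0349] 0.216
8 [0.005  0.0399] 0.247
9 [0.0049 0.0449] 0.278
10 [0.0047 0.05  ] 0.308
11 [0.0043 0.055 ] 0.339
12 [0.0038 0.06  ] 0.37
13 [0.0031 0.065 ] 0.401
14 [0.0023 0.07  ] 0.432
15 [0.0013 0.0749] 0.463
16 [0.0001 0.0798] 0.494
17 [-0.0012  0.0847] 0.524
18 [-0.0026  0.0895] 0.555
19 [-0.0042  0.0943] 0.586
20 [-0.006  0.099] 0.617
```

>>> {"op": "arm_command", "data": {"series": [[255, 0.001, 0.005, 0, 0.023], [255, 0.002, 0.01, 0, 0.046], [255, 0.003, 0.015, 0, 0.07], [255, 0.004, 0.02, 0, 0.093], [255, 0.004, 0.025, 0, 0.116], [255, 0.005, 0.03, 0, 0.139], [255, 0.005, 0.035, 0, 0.162], [255, 0.005, 0.04, 0, 0.185], [255, 0.005, 0.045, 0, 0.21], [255, 0.005, 0.05, 0, 0.23]]}}

```text
t: 12.95
ee_pos: [0.7021, -0.0709, 0.0381]
tcp_rot: [0.702, -3.061, 0.0]
ft_force: [-4.9, -3.5, 5.5]
opening: 0.0126
finger_force: 50.0
```

>>> {"op": "arm_command", "data": {"series": [[255, 0, 0.005, 0, 0.023], [255, -0.001, 0.01, 0, 0.046], [255, -0.001, 0.015, 0, 0.07], [255, -0.002, 0.02, 0, 0.093], [255, -0.003, 0.025, 0, 0.116], [255, -0.005, 0.03, 0, 0.139], [255, -0.006, 0.035, 0, 0.162], [255, -0.007, 0.04, 0, 0.185], [255, -0.009, 0.044, 0, 0.21], [255, -0.011, 0.049, 0, 0.23]]}}

```text
t: 14.2
ee_pos: [0.6916, -0.022, 0.0381]
tcp_rot: [-1.048, 2.961, -0.001]
ft_force: [-1.0, -4.1, 3.4]
opening: 0.0122
finger_force: 50.0
```

```bash
python3 - <<'E'
from h import *
np.set_printoptions(precision=4,suppress=True)
s=ctrl.sense();print(s["t"],s["ee_pos"],s["qpos"][5],s["ft_force"],s["torque"],s["opening"])
import pickle;c=ctrl.calibration("wrist");pickle.dump(c,open("w5.pkl","wb"))
d=np.array(s["ee_pos"][:2])-[.5391,-.0806];print(np.hypot(*d),np.arctan2(d[1],d[0])+1.2056)
a=ctrl.capture("wrist")[:,:,::-1]
cv2.imwrite("pics/w5.png",cv2.resize(a[100:250,180:380],None,fx=4,fy=4,interpolation=cv2.INTER_CUBIC))
E
```

```text
14.2 [ 0.6916 -0.022   0.0381] -2.446428853331431 [-1.0397 -4.0602  3.4435] [-0.752   0.3592  0.1615] 0.012240881525937336
0.1633707599018584 1.5724996181967335
```

View pics/w5.png

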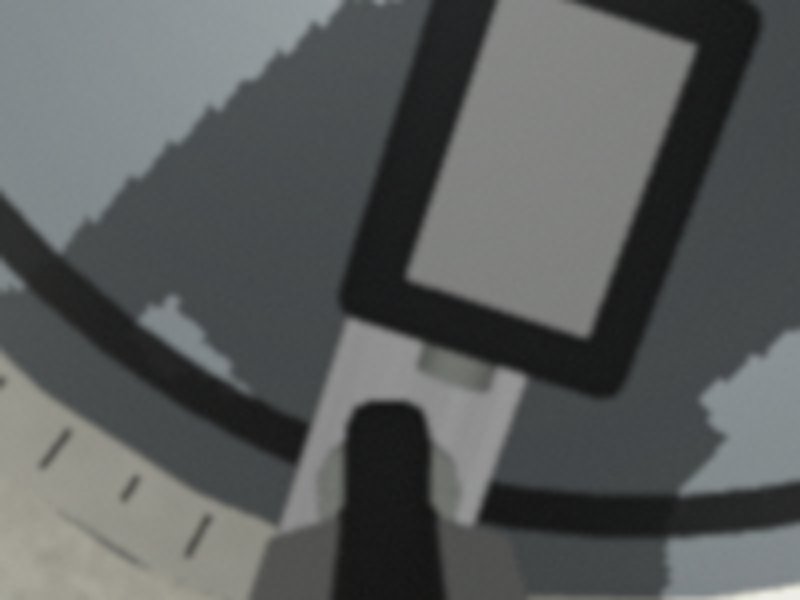

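The arm now points down-left in the crop. The ticks at (200,535), (130,488) and (57,450) are probably 80, 75 and 70 degrees; the arm's edges run (345,320)–(283,525) and (525,380)–(475,520).

```bash
python3 - <<'E'
from h import *
import pickle
np.set_printoptions(precision=4,suppress=True)
c=pickle.load(open("w5.pkl","rb"));W=lambda x,y:(x/4+180-.375,y/4+100-.375)
C=np.array([.5391,-.0806])
for p in[(200,535),(130,488),(57,450)]:
    q=atz("w",W(*p),.02,c)[:2]-C;print(q+C,np.hypot(*q),np.degrees(np.arctan2(q[1],q[0])+1.2056))
E=[atz("w",W(*p),.032,c)[:2] for p in[(345,320),(283,525),(525,380),(475,520)]]
for a,b in((0,1),(2,3)):
    d=E[b]-E[a];print("edge",np.degrees(np.arctan2(d[1],d[0])+1.2056),np.cross(d/np.hypot(*d),E[a]-C))
# arm's centre line at the knob: mean of edge points
m=(E[1]+E[3])/2-C;print(np.degrees(np.arctan2(m[1],m[0])+1.2056))
E
```

```text
[ 0.7245 -0.0444] 0.1889242302803372 80.11270785782582
[ 0.7254 -0.0615] 0.1873075750178584 74.92470881724358
[ 0.7282 -0.0776] 0.18915400719026862 69.9716418625845
edge 90.99336773150529 -0.02013619433713398
edge 90.27133072459615 0.01719391917721396
90.14445512447196<stdin>:10: DeprecationWarning: Arrays of 2-dimensional vectors are deprecated. Use arrays of 3-dimensional vectors instead. (deprecated in NumPy 2.0)
```

Index at about 90.2 degrees. Tightening now.

>>> {"op": "arm_command", "data": {"series": [[255, 0, 0, 0, -0.05], [255, 0, 0, 0, -0.1], [255, 0, 0, 0, -0.15], [255, 0, 0, 0, -0.2], [255, 0, 0, 0, -0.25], [255, 0, 0, 0, -0.3], [255, 0, 0, 0, -0.35], [255, 0, 0, 0, -0.4], [255, 0, 0, 0, -0.45], [255, 0, 0, 0, -0.45]]}}

```text
t: 15.5
ee_pos: [0.6914, -0.0216, 0.038]
tcp_rot: [-0.36, 3.121, 0.001]
ft_force: [-1.6, -2.8, 5.4]
opening: 0.0124
finger_force: 50.0
```

>>> {"op": "arm_command", "data": {"series": [[255, 0, 0, 0, -0.05], [255, 0, 0, 0, -0.1], [255, 0, 0, 0, -0.15], [255, 0, 0, 0, -0.2], [255, 0, 0, 0, -0.25], [255, 0, 0, 0, -0.3], [255, 0, 0, 0, -0.35], [255, 0, 0, 0, -0.4], [255, 0, 0, 0, -0.42], [255, 0, 0, 0, -0.42]]}}

```text
t: 16.75
ee_pos: [0.6914, -0.0218, 0.0381]
tcp_rot: [0.298, 3.127, 0.001]
ft_force: [-2.1, -2.0, 5.1]
opening: 0.0123
finger_force: 50.0
```

```bash
python3 - <<'E'
from h import *
np.set_printoptions(precision=4,suppress=True)
s=ctrl.sense();print(s["t"],s["ee_pos"],s["ft_force"],s["torque"],s["opening"])
M=R.from_rotvec(s["tcp_rot"]).as_matrix();b=np.arctan2(M[1,0],M[0,0]);print("bar dir",b,b+np.pi,"knob", [(x-.363+.6) for x in (b,b+np.pi,b-np.pi)])
E
```

```text
16.75 [ 0.6914 -0.0218  0.0381] [-2.0534 -2.0193  5.1454] [-0.465   0.4438  0.0723] 0.012273681365390343
bar dir 2.951829592626547 6.09342224621634 knob [np.float64(3.188829592626547), np.float64(6.33042224621634), np.float64(0.047236939036753856)]
```

>>> {"op": "arm_command", "data": {"series": [[255, 0, 0, 0, -0.03], [255, 0, 0, 0, -0.05], [255, 0, 0, 0, -0.05], [255, 0, 0, 0, -0.05], [100, 0, 0, 0, -0.05], [100, 0, 0, 0, -0.05], [100, 0, 0, 0, -0.05], [100, 0, 0, 0, -0.05], [100, 0, 0, 0, -0.05], [100, 0, 0, 0, -0.05]]}}

```text
t: 18.0
ee_pos: [0.6914, -0.0221, 0.038]
tcp_rot: [0.377, 3.119, 0.0]
ft_force: [-0.3, 0.2, 0.0]
opening: 0.0573
finger_force: 0.0
```

>>> {"op": "arm_command", "data": {"series": [[100, 0, 0, 0.02, 0], [100, 0, 0, 0.04, 0], [100, 0, 0, 0.06, 0], [100, 0, 0, 0.09, 0], [100, 0, 0, 0.12, 0], [100, 0, 0, 0.15, 0], [100, 0, 0, 0.17, 0], [100, 0, 0, 0.17, 0], [100, 0, 0, 0.17, 0], [100, 0, 0, 0.17, 0]]}}

```text
t: 19.25
ee_pos: [0.6904, -0.022, 0.206]
tcp_rot: [-0.377, -3.116, -0.0]
ft_force: [-0.8, -0.4, 0.2]
opening: 0.0574
finger_force: 0.0
```

```bash
python3 - <<'E'
from h import *
import pickle
s=ctrl.sense();print(s["t"],s["ee_pos"],s["ft_force"])
pickle.dump(ctrl.calibration("wrist"),open("w6.pkl","wb"))
a=ctrl.capture("wrist")[:,:,::-1]
cv2.imwrite("pics/w6.png",cv2.resize(a[40:240,170:430],None,fx=3,fy=3,interpolation=cv2.INTER_CUBIC))
E
```

```text
19.25 [ 0.69043019 -0.02197586  0.20604666] [-0.83962413 -0.42924953  0.1594631 ]
```

View pics/w6.png

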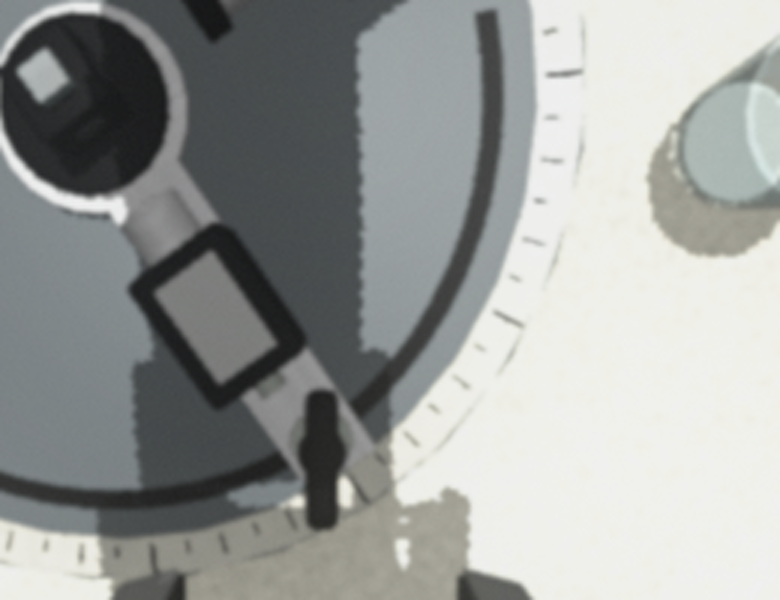

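Shot from above: long ticks at (563,73), (508,320), (155,557) and (370,492), the last just off the arm's end. The arm's edges are (305,350)–(382,448) and (245,395)–(298,475), and the grip runs (320,393)–(322,527).

```bash
python3 - <<'E'
from h import *
import pickle
np.set_printoptions(precision=4,suppress=True)
c=pickle.load(open("w6.pkl","rb"));W=lambda x,y:(x/3+170-.33,y/3+40-.33)
tk=[(563,73),(508,320),(370,492),(155,557)];P=[atz("w",W(*p),.02,c) for p in tk]
v,r=fitcircle(P,[150,120,90,60]);print(v,r)
v,r=fitcircle([P[0],P[1],P[3]],[150,120,60]);print(v,r)
C=v[:2]
for p in P:
    q=p[:2]-C;print(np.hypot(*q),np.degrees(np.arctan2(q[1],q[0])-v[2]))
E=[atz("w",W(*p),.032,c)[:2] for p in[(305,350),(382,448),(245,395),(298,475)]]
for a,b in((0,1),(2,3)):
    d=E[b]-E[a];print("edge",np.degrees(np.arctan2(d[1],d[0])-v[2]),(d[0]*(E[a]-C)[1]-d[1]*(E[a]-C)[0])/np.hypot(*d))
g=[atz("w",W(*p),.086,c)[:2] for p in[(320,393),(322,527)]];m=(g[0]+g[1])/2-C;print("knob at",np.hypot(*m),np.degrees(np.arctan2(m[1],m[0])-v[2]))
d=g[1]-g[0];print("knob turn",np.arctan2(d[1],d[0])-v[2]-np.pi/2+.6)
E
```

```text
[ 0.5375 -0.0801 -1.1998] [[ 0.0004  0.001 ]
 [-0.0005  0.0014]
 [-0.0022 -0.0035]
 [ 0.0023  0.0011]]
[ 0.536  -0.0804 -1.2073] [[ 0.0003  0.0004]
 [-0.0009  0.0002]
 [ 0.0005 -0.0006]]
0.1940305974729152 150.07263348489747
0.1948646589584189 119.76408547057953
0.19928257734439778 91.05544148913778
0.19387041052520987 60.16442496612999
edge 93.7505353247456 0.008127455025995718
edge 88.1355221854762 -0.011669035038663901
knob at 0.16371010061260532 90.2608241944801
knob turn 0.011644193323196106
```

The arm reads about 90.3 degrees, the knob about 0.01 rad (tight), and the gripper is clear.

```bash
python3 -c "
from rig import ctrl
print(ctrl.job_done())"
```

```text
the job is handed in; nothing more can be done
None
```

I loosened the clamp knob, swung the detector arm to the 90° mark (measured about 90.3°), did the knob back up to about 0.01 rad (tight) and handed the job in; no verdict came back, and I didn't re-check the small items for movement afterwards.

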